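# Check weight from its fitted case onto the balance

## Task

The bench balance is due for its check: lift the largest weight straight up out of its pocket in the open weight case by its knob and stand it gently, upright, in the middle of the balance pan. Then push the case's sliding lid fully home until the spring catch snaps up behind it. Leave the smaller weights in their pockets and the other things on the bench alone.

Things in the scene. Friction and masses are not known exactly. Their poses are not given: they have to be found in the camera images.
- case: open wooden weight case, fixed, 104 (x) x 124 (y) x 91 mm high; origin centre of underside, z up. The lid slides along y and sticks out at the -y end when open. A block inside (top at z = 50 mm) holds 3 weights in round pockets 2 mm wider than they are; above it the inside is 86 mm wide (x), walls to 91 mm. Largest pocket: x = 0, y = +24 mm, floor at z = 6 mm
- check_weight: largest brass weight, 0.5 kg: cylinder 38 mm diameter, 46 mm high, then a neck (14 mm diameter, 8 high), then a knob (22 mm diameter, 16 high); 70 mm high in all. Origin centre of underside, z up. In its pocket only neck and knob stand clear of the block (knob at case z = 60 to 76 mm), with 32 mm free from knob to wall either way along case x; smaller weights lie to its -y
- check_weight_knob (a point): centre of the largest weight's knob, 62 mm above its underside, on its axis
- mid_weight: middle brass weight of the same form, 28 mm diameter, 52 mm high, origin at the centre of its underside; stays in its pocket at x = +22, y = -26 mm of the case
- small_weight: smallest brass weight of the set, 22 mm diameter, 42 mm high, origin at the centre of its underside; stays in its pocket at x = -22, y = -26 mm of the case
- lid (a joint): wooden sliding lid, m: 0 fully home, grows as drawn out towards case -y, up to 0.105; starts at 0.075 to 0.1, clear of the largest weight. 94 mm wide, 116 long, 6 thick (case z = 82 to 88 mm); its tail is flush with the case's -y end when home. Drags with about 3 to 5 N, stays where left, stops firmly when home
- lid_bar (a point): centre of the outer (-y) face of the finger bar on the lid: 56 mm long (case x), 9 thick (y), standing 17 mm up from the lid's top face; the point is 10 mm above that face, so at case z = 98 mm, and at y = -48.5 mm when the lid is home (y = -48.5 mm minus the lid's joint value when open). Push here towards case +y
- catch (a joint): spring catch at the case's -y end, m: a steel bolt in a brass keeper, with a rolled head 22 mm wide. 0 is up (snapped behind the lid's tail), about 0.005 is held down by the open lid. It springs up by itself (1 to 3 N) only as the lid reaches the last 1 mm or so of its travel; its raised head stays 1 mm below the lid's top face
- balance: low bench balance with white housing, fixed to the bench, 140 (x) by 100 (y) by 46 mm high with its pan; origin at the centre of its underside, display and keys towards its -x, pan centre at x = +20 mm
- pan_top (a point): centre of the upper face of the balance's round steel pan, 90 mm in diameter, 46 mm above the bench when empty; the pan sits on a soft spring and sinks 3 mm under the largest weight (at most 5 mm)
- pliers: bystander: pliers with red grips, 41 by 140 by 10 mm, lying lengthwise away from the robot between case and balance; origin at the centre of the underside
- tweezers: bystander: steel tweezers, 13 by 119 by 9 mm, lying on the bench beside the pliers; origin at the centre of the underside
- oil_bottle: bystander: small brown bottle, 32 mm diameter, 66 mm high, standing at the back right of the bench; origin at the centre of the underside
- brass_weight: bystander: an odd brass weight, 33 mm diameter, 44 mm high, not of the set, standing on the bench at the back right; origin at the centre of the underside
- stereo_microscope: fixed obstacle: tall stereo microscope at the back left, 363 mm high, within about x = 0.50 to 0.70, y = 0.27 to 0.45 m of the robot's frame (some parts overhang); origin at the centre of its foot. Keep the arm and gripper clear of it: from the robot's left, come round on the robot's side of it
There are look-alikes about, which are no part of the job. Leave any blue, pink or red look-alike of the check_weight alone.

How it is judged:
By the outcome, as a careful person would: the job done as asked, in the order asked, and still so for the second after the job is handed in, with the robot touching nothing.
It also fails if it takes over 64 s, if anything falls off the work surface, if the arm or the gripper's body presses on something with over 40 N, if the wrist force passes 120 N, or if a joint passes its speed limit or range.

## Robot

A 6-joint arm with a two-finger parallel gripper is mounted at the origin on a cart in front of the work surface, level with it; the furniture and walls round the work are solid. World frame = base frame: x ahead of the robot, y to its left, z up, the work surface at z = 0. Lengths are in m, angles in degrees, forces in N, time in s.
With the tool pointing down it reaches from about 0.4 to 0.825 m from the base axis. Payload 7 kg.
Tool frame: the origin (TCP) lies midway between the tips of the shut fingers; the grasp point (between the pads) lies arm.grip_point_offset behind it (arm.grip_point_offset is the distance from the TCP to the grasp point, in m); z points along the fingers, y is the line along which they close (so a half turn about z gives the same grasp; the last joint's range is limited). The gripper opens to 85 mm and grips with 20 to 120 N. Pads are 22 mm wide; open, the fingers measure 114 mm over their backs; the gripper's body (76 mm by 85 mm) begins 54 mm behind the grasp point. The pads swing forward as they close: fully open they stand 13 mm farther back than shut.
Start: joints at [90.132, 20.546, 0.682, 0, -70.136, -16.507], TCP at [0.19, 0.648, 0.231] pointing down, gripper open.
Joint ranges: [-176.03, 176.03], [-82.01, 121.73], [-58.28, 71.71], [-173.87, 95.51], [-174.79, -0.11], [-173.66, 173.66]. Speed limits (degrees/s): [136.94, 136.94, 172.46, 180, 180, 180].

## Interface

Orientations are given as a 3x3 rotation matrix whose columns are the frame's x, y, z axes.
In Python, from bench import arm, imaging, nets gives the robot as it stands.
- The arm moves only by the tool play_rows, never from a script. Its argument "steps" is a list of rows, each a list of 7 numbers: the turn, a rotation vector about the tool's x, y, z in rad, then the shift along the tool's x, y, z in m, then the opening, from 0 (shut) to 1 (fully open). In form: [[ax, ay, az, tx, ty, tz, jaw], ...]. A call has 1 to 20 rows; each row shifts and turns the commanded pose from where the row before left it, along the tool's axes as they then stand; what a row does not reach is not made up. A row lasts 1/8 s, in which the tool goes at most 62.5 mm and 10.7 degrees, less where a joint would pass 70% of its speed; a pose out of reach is approached as far as the arm can. A call is refused whole if a number of a shift passes 0.0625 or a number of a turn 0.188, either way. A call with a gripper value outside its range is refused whole. The fingers move at their own pace and stop on an object; the grip force is fixed at half the most. Time passes only in rows, so rows that do not move let the fingers close. It gives the time, the measured TCP pose, the force, the opening and the grip force at its end, in the units of the state.
- arm.observe(): the state, without advancing time (a new reading comes with each control period).
- imaging.capture(name): name is "scene" or "side" or "wrist"; returns a dict with "frame" (420x560x3 uint8, red, green, blue), "z_map" (420x560 float32, m along the optical axis (not along the pixel's ray), 0 where there is no reading), "fx", "fy", "cx", "cy" (pixels), "k1" (the pictures are not rectified: a ray, as slopes to the right and down, at radius r is drawn at 1 + k1 r^2 times it, then the intrinsics apply), "extrinsics" (4x4, takes a point from world to camera coordinates). Camera axes: x right, y up, looking along -z (the intrinsics and any distortion apply to the point x, -y, -z); pixel columns grow to the right and rows downward; lengths in m; the calibration is good to about 2 mm. A picture is of the moment at which its call begins.
- arm.job_done(): hands the job in; it is judged then, once.
Trained networks look in a picture, given as the dict that the camera call returned (one of the last four; its "shot" number tells which), for a name from the list of things; names that differ only in an ending like _2 or _b are one class to them, and where a whole thing is asked for, a point or a joint stands for the part that bears it (a point fixed in the world has none). Each returns a list of dicts, best first, with "p" (0 to 1); they miss things now and then, are a little off and sometimes report something else, mostly with a low value. They report only what shows in the picture. A call takes as long as a camera call. They do not tell look-alikes from the thing itself.
- nets.outline_of(label, picture): "mask" (420x560 bool, what is visible of it) and "rect" ([centre column, centre row, width, height] in pixels, round what is visible of it).
- nets.mark_of(label, picture): "point" ([row, column] in pixels: a listed point, or the origin of a listed thing).
The state is a dict: "time": time; "joint_positions": joint angles; "joint_velocities": joint speeds; "effort": joint torques, N m; "eef_pos": TCP position; "eef_rot": TCP orientation; "ft_force": force on the tool from outside, world axes, zero at the start; "moment": the same for the moment, N m; "grip_width": finger opening in m; "grasp_force": force on a finger pad.
Only numpy, scipy, OpenCV 4.12 (cv2) and the standard library are available. Lean on these libraries where they do the work, as an engineer would, in place of code of your own. Each camera call takes 0.05 s, during which the arm holds its last target. There are 200 camera calls.

## Working session

There is one attempt and no reset: what is moved stays moved. The work goes in short steps, Python scripts to look and compute and a tool call to move; the robot and the scene stay as the last step left them, time stands still between calls to the robot, and variables do not carry over. Pictures are saved under pics/ and viewed, at most 10 in all, crops included, and the job is handed in when it is done.

Besides the shell and the picture viewer there is one more tool, called after ">>>" in YAML: its name, and indented under it one key for each argument. play_rows: Moves the arm, as the interface text tells. Its arguments: {"type":"object","properties":{"steps":{"type":"array","items":{"type":"array","items":{"type":"number"}}}},"required":["steps"]}

```bash
mkdir -p pics; ls; cat > h.py <<'E'
import numpy as np, cv2
from bench import arm, imaging, nets
def ray(p,r,c):
    xd=(c-p["cx"])/p["fx"]; yd=(r-p["cy"])/p["fy"]; x,y=xd,yd
    for _ in range(20):
        s=1+p["k1"]*(x*x+y*y); x,y=xd/s,yd/s
    return np.array([x,-y,-1.0*np.ones_like(x)])
def world(p,r,c,d):
    """points at depth d; r,c arrays"""
    r,c,d=map(lambda a:np.atleast_1d(np.asarray(a,float)),(r,c,d))
    E=np.array(p["extrinsics"]); q=ray(p,r,c)*d
    return (E[:3,:3].T@(q-E[:3,3:4])).T
def at_z(p,r,c,z):
    E=np.array(p["extrinsics"]); o=-E[:3,:3].T@E[:3,3]
    v=E[:3,:3].T@ray(p,np.float64(r),np.float64(c)); return o+v*(z-o[2])/v[2]
def cloud(p,mask=None):
    m=p["z_map"]>0
    if mask is not None: m&=mask
    r,c=np.nonzero(m); return world(p,r,c,p["z_map"][r,c])
def save(p,n): cv2.imwrite(f"pics/{n}.png",p["frame"][:,:,::-1])
E
cat > a.py <<'E'
from h import *
np.set_printoptions(precision=4,suppress=True)
Z=dict(check_weight_knob=None,lid_bar=None,pan_top=.046)
for cam in ("scene","side","wrist"):
    p=imaging.capture(cam); save(p,cam+"0")
    E=np.array(p["extrinsics"]); print(cam,"campos",-E[:3,:3].T@E[:3,3])
    for l in ("case","check_weight","check_weight_knob","lid_bar","pan_top","balance","mid_weight","small_weight","catch"):
        for o in nets.mark_of(l,p)[:3]:
            r,c=o["point"]; ri,ci=int(np.clip(round(r),0,419)),int(np.clip(round(c),0,559)); d=p["z_map"][ri,ci]
            print(l,round(o["p"],2),np.round([r,c]),world(p,r,c,d)[0] if d>0 else None)
s=arm.observe(); print(s, arm.grip_point_offset)
E
python3 a.py; cd pics; python3 -c "
import cv2,numpy as np
a=[cv2.imread(f'{n}0.png') for n in ('scene','side','wrist')]
"
```

```text
pics
scene campos [-0.157  -0.5538  0.9724]
check_weight 0.92 [286. 292.] [ 0.43   -0.1179  0.0319]
check_weight 0.65 [225. 224.] [0.4486 0.0992 0.0845]
check_weight 0.65 [198. 241.] [0.5465 0.1295 0.0825]
check_weight_knob 0.85 [234. 324.] [ 0.5792 -0.1018  0.066 ]
check_weight_knob 0.84 [270. 295.] [ 0.4451 -0.1137  0.073 ]
check_weight_knob 0.59 [230. 227.] [0.4477 0.0917 0.0708]
lid_bar 0.74 [231. 270.] [ 0.4962 -0.0026  0.0875]
lid_bar 0.73 [260. 251.] [0.4529 0.0233 0.0037]
lid_bar 0.61 [207. 217.] [0.4897 0.1616 0.0778]
pan_top 0.58 [276. 347.] [ 0.5173 -0.2074  0.0484]
pan_top 0.42 [227. 221.] [0.4499 0.114  0.0682]
balance 0.7 [297. 348.] [ 0.4775 -0.237   0.0355]
mid_weight 0.46 [232. 224.] [0.4511 0.104  0.0564]Traceback (most recent call last):
  File "a.py", line 8, in <module>
    for o in nets.mark_of(l,p)[:3]:
             ~~~~~~~~~~~~^^^^^
ValueError: it knows: balance, brass_weight, case, check_weight, check_weight_knob, lid_bar, mid_weight, oil_bottle, pan_top, pliers, small_weight, stereo_microscope, tweezers
[ WARN:0@0.043] global loadsave.cpp:275 findDecoder imread_('side0.png'): can't open/read file: check file path/integrity
[ WARN:0@0.043] global loadsave.cpp:275 findDecoder imread_('wrist0.png'): can't open/read file: check file path/integrity
```

```bash
sed -i 's/,"catch"):/):/' a.py; python3 a.py; cd pics; python3 -c "
import cv2
cv2.imwrite('s_crop.png',cv2.resize(cv2.imread('scene0.png')[150:350,150:410],None,fx=3,fy=3,interpolation=2))"
```

```text
scene campos [-0.157  -0.5538  0.9724]
check_weight 0.88 [250. 322.] [ 0.57   -0.1052  0.0221]
check_weight 0.69 [287. 296.] [ 0.4348 -0.1251  0.0291]
check_weight 0.66 [198. 240.] [0.5442 0.1323 0.082 ]
check_weight_knob 0.76 [273. 297.] [ 0.4444 -0.1201  0.0652]
check_weight_knob 0.66 [184. 237.] [0.5947 0.1868 0.0685]
check_weight_knob 0.57 [206. 218.] [0.4943 0.1599 0.0783]
lid_bar 0.67 [231. 270.] [ 0.4944 -0.0062  0.0888]
pan_top 0.62 [278. 349.] [ 0.5164 -0.2147  0.0481]
balance 0.78 [296. 345.] [ 0.4745 -0.2311  0.0381]
side campos [ 0.525  -0.9172  0.6523]
case 0.67 [220. 258.] [ 0.5025 -0.0068  0.0852]
case 0.57 [324. 339.] [ 0.6793 -0.3363  0.0169]
check_weight 0.79 [268. 242.] [ 0.4573 -0.1287  0.0146]
check_weight 0.66 [264. 295.] [ 0.5988 -0.1083  0.0072]
check_weight 0.52 [213. 259.] [0.505  0.0035 0.1027]
check_weight_knob 0.72 [196. 288.] [0.5996 0.1813 0.0608]
check_weight_knob 0.66 [241. 294.] [ 0.5984 -0.0867  0.0658]
check_weight_knob 0.48 [196. 256.] [0.4936 0.1589 0.0724]
lid_bar 0.74 [216. 260.] [ 0.5071 -0.001   0.0961]
lid_bar 0.41 [297. 261.] [ 0.5074 -0.2639  0.0371]
pan_top 0.74 [282. 270.] [ 0.5287 -0.2248  0.0454]
balance 0.8 [297. 259.] [ 0.5042 -0.2623  0.0358]
wrist campos [0.2698 0.6252 0.3734]
{'time': 1.8, 'joint_positions': array([ 90.1317,  20.548 ,   0.6802,   0.0014, -70.1386, -16.5069]), 'joint_velocities': array([ 0.0274, -0.0752, -0.0003,  0.0055, -0.0802, -0.0266]), 'effort': array([  0.0007, -58.2964,  29.3677,   6.9418,  -0.0003,   0.    ]), 'eef_pos': array([0.1903, 0.6476, 0.2313]), 'eef_rot': array([[ 0.9594, -0.2819,  0.    ],
       [-0.2819, -0.9594, -0.0001],
       [ 0.0001,  0.0001, -1.    ]]), 'ft_force': array([-0.8128, -0.4171,  0.9038]), 'moment': array([-0.047 ,  0.0262, -0.008 ]), 'grasp_force': 0.0, 'grip_width': 0.08554138224414286} 0.0187
```

View pics/s_crop.png

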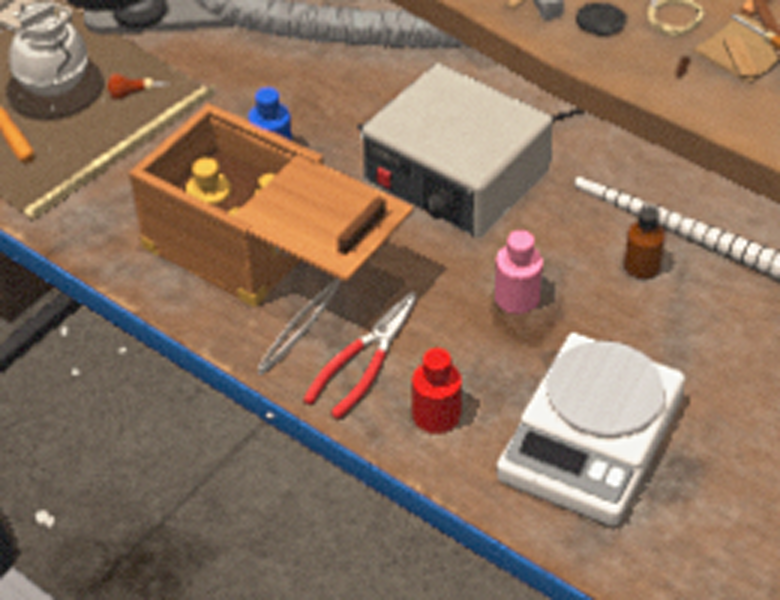

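View pics/side0.png

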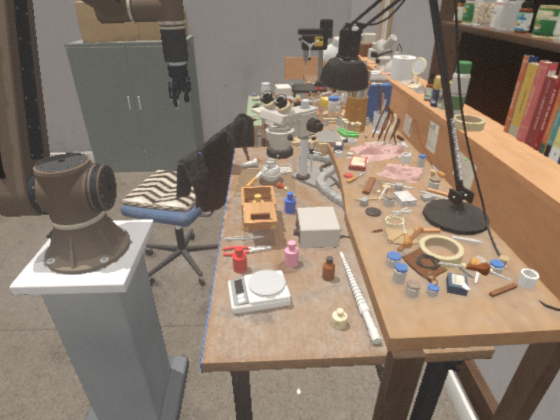

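The scene view shows the case (yellow weights inside) with its lid drawn out towards -y. In full-frame pixels, the largest knob is near (row 207, col 218) and the bar near (row 224, col 270). The red and pink look-alikes stand between the case and the balance. The pan is near (row 280, col 350), with a grey box behind. The side view agrees.

```bash
cat > b.py <<'E'
from h import *
np.set_printoptions(precision=4,suppress=True)
for cam in ("scene","side"):
    p=imaging.capture(cam); P=cloud(p)
    r,c=np.nonzero(p["z_map"]>0); col=p["frame"][r,c].astype(int)
    def sel(x0,x1,y0,y1,z0,z1): return (P[:,0]>x0)&(P[:,0]<x1)&(P[:,1]>y0)&(P[:,1]<y1)&(P[:,2]>z0)&(P[:,2]<z1)
    b=sel(.4,.6,-.06,.26,.081,.115)&(col[:,0]-col[:,2]>40)
    print(cam,"wood top",b.sum(),P[b].min(0),P[b].max(0),cv2.minAreaRect(P[b][:,:2].astype(np.float32)*1000))
    l=sel(.4,.6,-.06,.07,.078,.094)&(col[:,0]-col[:,2]>40); print(" lid z",np.median(P[l][:,2]),cv2.minAreaRect(P[l][:,:2].astype(np.float32)*1000))
    y=(col[:,0]>150)&(col[:,1]>120)&(col[:,2]<100)&sel(.44,.55,.09,.22,.05,.1)
    print(" knob",y.sum(),P[y].mean(0),P[y].max(0),P[y].min(0))
    pan=sel(.44,.62,-.3,-.15,.042,.056)&(abs(col[:,0]-col[:,2])<25)&(col.max(1)<215)
    print(" pan",cv2.minAreaRect(P[pan][:,:2].astype(np.float32)*1000),np.median(P[pan][:,2]))
    g=sel(.55,.75,-.1,.15,.02,.15)&(abs(col[:,0]-col[:,2])<40); print(" greybox",P[g].min(0),P[g].max(0))
    m=sel(.3,.75,.2,.5,.1,.45); print(" microscope",P[m].min(0),P[m].max(0))
    for l in ("case","lid_bar","check_weight_knob"):
        for o in nets.outline_of(l,p)[:2]:
            Q=cloud(p,o["mask"]); print(" ",l,round(o["p"],2),np.round(o["rect"]),np.median(Q,0))
E
python3 b.py
```

```text
scene wood top 1898 [ 0.4421 -0.018   0.081 ] [0.5555 0.207  0.1097] ((500.2126770019531, 94.39608764648438), (109.56109619140625, 221.34239196777344), 2.9967517852783203)
 lid z 0.08830036228413135 ((505.2747497558594, 27.67821502685547), (98.07914733886719, 87.505126953125), 3.061149835586548)
 knob 477 [0.4965 0.1465 0.084 ] [0.55   0.207  0.0964] [0.4438 0.09   0.0505]
 pan ((515.2166137695312, -218.02886962890625), (87.97279357910156, 80.63134002685547), 47.411712646484375) 0.0455779956423302
 greybox [ 0.5501 -0.0368  0.02  ] [0.7337 0.1486 0.0913]
 microscope [0.5079 0.2744 0.1   ] [0.75   0.4995 0.4398]
  case 0.74 [239. 220.  95.  72.] [0.4873 0.0995 0.0843]
  lid_bar 0.76 [257. 224.  60.  38.] [0.5019 0.0396 0.0885]
  check_weight_knob 0.78 [322. 239.  14.  24.] [ 0.58   -0.099   0.0436]
  check_weight_knob 0.67 [238. 187.  16.  17.] [0.5999 0.1825 0.0486]
side wood top 876 [ 0.4444 -0.0195  0.0811] [0.5524 0.2038 0.1051] ((500.53662109375, 92.80233764648438), (103.46538543701172, 222.6510009765625), 2.433323860168457)
 lid z 0.0859339137434367 ((504.3037109375, 26.44603729248047), (93.6391372680664, 89.5645523071289), 2.288280725479126)
 knob 53 [0.5033 0.1704 0.0685] [0.5415 0.1969 0.0897] [0.4527 0.1303 0.0501]
 pan ((520.0477294921875, -254.3470916748047), (75.27202606201172, 23.202329635620117), 0.5808393955230713) 0.04347906739319047
 greybox [ 0.5753 -0.0994  0.02  ] [0.7489 0.0963 0.0751]
 microscope [0.5083 0.2729 0.1   ] [0.75   0.4999 0.4332]
  case 0.94 [259. 209.  40.  45.] [0.501  0.0769 0.085 ]
  lid_bar 0.6 [261. 213.  33.  24.] [0.5036 0.0348 0.086 ]
  check_weight_knob 0.76 [291. 253.  13.  25.] [ 0.5879 -0.1056  0.038 ]
  check_weight_knob 0.67 [240. 259.  19.  31.] [ 0.4508 -0.1251  0.037 ]
```

```bash
cat >> h.py <<'E'
from scipy.spatial.transform import Rotation as Ro
def plan(wps,R1=None,jaw=0.47,step=.045,s=None,nrot=None):
    """wps: list of world points; R1 final rot, turn spread over first nrot rows; prints rounded rows"""
    s=s or arm.observe(); p=np.array(s["eef_pos"]); R=np.array(s["eef_rot"])
    pts=[]; a=p
    for w in wps:
        w=np.array(w,float); n=max(1,int(np.ceil(np.linalg.norm(w-a)/step)))
        pts+= [a+(w-a)*k/n for k in range(1,n+1)]; a=w
    N=len(pts); nr=nrot or N; rv=np.zeros(3) if R1 is None else Ro.from_matrix(R.T@R1).as_rotvec()
    rows=[]
    for k,q in enumerate(pts):
        t=np.round(R.T@(q-p),3 if step>.02 else 4); v=np.round(rv/nr,3) if k<nr else np.zeros(3)
        rows.append([*(v+0.),*(t+0.),jaw]); p=p+R@t; R=R@Ro.from_rotvec(v).as_matrix()
    print(N,"rows",[[float(x) for x in r] for r in rows]); print("end",p,"maxturn/row",abs(rv/nr).max())
def Rcase(deg):
    a=np.radians(deg); x=np.array([np.sin(a),-np.cos(a),0]); z=np.array([0,0,-1.]); return np.c_[x,np.cross(z,x),z]
E
python3 -c "
from h import *
print(Rcase(2.7))
plan([(.22,.45,.235),(.33,.30,.24),(.42,.21,.25),(.498,.15,.25)],Rcase(2.7),nrot=12)"
```

```text
[[ 0.04710645 -0.99888987  0.        ]
 [-0.99888987 -0.04710645  0.        ]
 [ 0.         -0.         -1.        ]]
16 rows [[0.0, 0.0, 0.103, 0.017, 0.036, -0.001, 0.47], [0.0, 0.0, 0.103, 0.02, 0.035, 0.0, 0.47], [0.0, 0.0, 0.103, 0.024, 0.032, -0.001, 0.47], [0.0, 0.0, 0.103, 0.027, 0.029, -0.001, 0.47], [0.0, 0.0, 0.103, 0.03, 0.026, -0.001, 0.47], [0.0, 0.0, 0.103, 0.037, 0.005, -0.001, 0.47], [0.0, 0.0, 0.103, 0.037, 0.002, -0.001, 0.47], [0.0, 0.0, 0.103, 0.037, -0.003, -0.001, 0.47], [0.0, 0.0, 0.103, 0.037, -0.006, -0.001, 0.47], [0.0, 0.0, 0.103, 0.036, -0.01, -0.001, 0.47], [0.0, 0.0, 0.103, 0.036, -0.022, -0.003, 0.47], [0.0, 0.0, 0.103, 0.035, -0.025, -0.003, 0.47], [0.0, 0.0, 0.0, 0.031, -0.028, -0.004, 0.47], [0.0, 0.0, 0.0, 0.021, -0.025, 0.0, 0.47], [0.0, 0.0, 0.0, 0.022, -0.025, 0.0, 0.47], [0.0, 0.0, 0.0, 0.021, -0.025, 0.0, 0.47]]
end [0.49767905 0.14976015 0.25031667] maxturn/row 0.1031582980398365
```

>>> play_rows:
  steps:
    - [0,0,0.103,0.017,0.036,-0.001,0.47]
    - [0,0,0.103,0.02,0.035,0,0.47]
    - [0,0,0.103,0.024,0.032,-0.001,0.47]
    - [0,0,0.103,0.027,0.029,-0.001,0.47]
    - [0,0,0.103,0.03,0.026,-0.001,0.47]
    - [0,0,0.103,0.037,0.005,-0.001,0.47]
    - [0,0,0.103,0.037,0.002,-0.001,0.47]
    - [0,0,0.103,0.037,-0.003,-0.001,0.47]
    - [0,0,0.103,0.037,-0.006,-0.001,0.47]
    - [0,0,0.103,0.036,-0.01,-0.001,0.47]
    - [0,0,0.103,0.036,-0.022,-0.003,0.47]
    - [0,0,0.103,0.035,-0.025,-0.003,0.47]
    - [0,0,0,0.031,-0.028,-0.004,0.47]
    - [0,0,0,0.021,-0.025,0,0.47]
    - [0,0,0,0.022,-0.025,0,0.47]
    - [0,0,0,0.021,-0.025,0,0.47]
    - [0,0,0,0,0,0,0.47]
    - [0,0,0,0,0,0,0.47]

```text
time: 4.45
eef_pos: [0.4975, 0.1497, 0.2502]
eef_rot: [[0.048, -0.999, -0.0], [-0.999, -0.048, 0.0], [-0.0, 0.0, -1.0]]
ft_force: [0.1, 1.7, 0.0]
grip_width: 0.0402
grasp_force: 0.0
```

```bash
cat > c.py <<'E'
from h import *
np.set_printoptions(precision=4,suppress=True)
p=imaging.capture("wrist"); save(p,"w1"); E=np.array(p["extrinsics"]); print(-E[:3,:3].T@E[:3,3], -E[2,:3])
for l in ("check_weight_knob","lid_bar","case","mid_weight","small_weight"):
    for o in nets.mark_of(l,p)[:2]:
        r,c=o["point"]; d=p["z_map"][min(int(r),419),min(int(c),559)]
        print(l,round(o["p"],2),np.round([r,c]),world(p,r,c,d)[0] if d>0 else None)
s=arm.observe(); print(s["time"],s["eef_pos"],s["eef_rot"],s["joint_positions"],s["grip_width"],s["ft_force"])
E
python3 c.py
```

```text
[0.5017 0.068  0.3923] [-0.0155  0.3216 -0.9468]
check_weight_knob 0.74 [218. 169.] [0.5992 0.1836 0.0703]
case 0.59 [162. 281.] [0.4997 0.1319 0.0498]
small_weight 0.62 [140. 303.] [0.4818 0.1098 0.0604]
4.75 [0.4974 0.1502 0.2506] [[ 0.05   -0.9988  0.0004]
 [-0.9988 -0.05    0.0003]
 [-0.0003 -0.0005 -1.    ]] [ 38.4705   5.0585 -17.0111   0.0008 -67.8987 -35.606 ] 0.04040113633849815 [ 1.146  -0.7127 -0.2237]
```

View pics/w1.png

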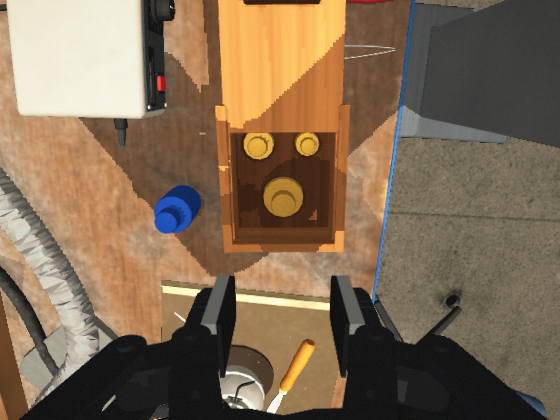

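The wrist view shows the case square-on. The largest knob is at about (row 195, col 285), the small weights are at row 145 and the rim's far end is at row 250. The lid covers the rows above 130.

```bash
cat > d.py <<'E'
from h import *
np.set_printoptions(precision=4,suppress=True)
p=imaging.capture("wrist"); P=cloud(p); r,c=np.nonzero(p["z_map"]>0)
k=(abs(P[:,0]-.497)<.03)&(abs(P[:,1]-.165)<.03)&(P[:,2]>.068)&(P[:,2]<.084)
print("knob",k.sum(),np.median(P[k],0),P[k].min(0),P[k].max(0),cv2.minEnclosingCircle(P[k][:,:2].astype(np.float32)),np.median(r[k]),np.median(c[k]))
# rim: outer edges of walls at z .091
b=(P[:,0]>.42)&(P[:,0]<.58)&(P[:,1]>.0)&(P[:,1]<.24)&(P[:,2]>.078)&(P[:,2]<.1)
Q=P[b]; print("z",np.percentile(Q[:,2],[5,50,95]))
for nm,m in (("rim",Q[:,1]>.09),("lid",Q[:,1]<.075)):
    q=Q[m]; print(nm,cv2.minAreaRect((q[:,:2]*1000).astype(np.float32)),q.max(0))
for y0 in np.arange(.10,.20,.02):
    q=Q[(abs(Q[:,1]-y0)<.006)]; print(y0,q[:,0].min(),q[:,0].max(),(q[:,0].min()+q[:,0].max())/2)
for y0 in np.arange(.02,.08,.02):
    q=Q[(abs(Q[:,1]-y0)<.006)]; print("lid",y0,q[:,0].min(),q[:,0].max(),(q[:,0].min()+q[:,0].max())/2)
# weights' yellow tops for the small ones too
E
python3 d.py
```

```text
knob 618 [0.4944 0.1667 0.0754] [0.4672 0.1546 0.068 ] [0.5072 0.195  0.084 ] ((0.48561349511146545, 0.17560173571109772), 0.026138722896575928) 206.0 285.0
z [0.085  0.0871 0.0911]
rim ((497.806884765625, 145.70884704589844), (104.79964447021484, 116.26603698730469), 3.039003610610962) [0.5526 0.206  0.093 ]
lid ((503.5468444824219, 40.73499298095703), (94.62663269042969, 71.95020294189453), 2.6279590129852295) [0.5524 0.075  0.0998]
0.1 0.44772377601351765 0.5525939103552154 0.5001588431843665
0.12000000000000001 0.44665825655693864 0.5511155888599355 0.49888692270843704
0.14 0.44546307319059125 0.5503411105036049 0.4979020918470981
0.16000000000000003 0.44463460883156836 0.5494762742620858 0.49705544154682707
0.18000000000000002 0.4437162334602751 0.5478534464053207 0.4957848399327979
lid 0.02 0.4569479685688195 0.5515533108618866 0.504250639715353
lid 0.04 0.45606273314360674 0.5505035354939223 0.5032831343187645
lid 0.06 0.4554585202823005 0.549487071478697 0.5024727958804988
```

```bash
cat > e.py <<'E'
from h import *
np.set_printoptions(precision=4,suppress=True)
p=imaging.capture("wrist"); P=cloud(p); r,c=np.nonzero(p["z_map"]>0)
k=(np.hypot(P[:,0]-.4966,P[:,1]-.166)<.015)&(P[:,2]>.0715)&(P[:,2]<.081)
print(k.sum(),np.median(P[k],0),P[k].min(0),P[k].max(0),r[k].mean(),c[k].mean(),cv2.minEnclosingCircle(P[k][:,:2].astype(np.float32)))
print(at_z(p,r[k].mean(),c[k].mean(),.076))
plan([(.4966,.1660,.18),(.4966,.1660,.115)],Rcase(2.9))
E
python3 e.py
```

```text
460 [0.4967 0.1646 0.0754] [0.4861 0.1547 0.0716] [0.5072 0.1759 0.0774] 203.7195652173913 282.9130434782609 ((0.49661606550216675, 0.16543634235858917), 0.011001676321029663)
[0.4967 0.1644 0.076 ]
4 rows [[0.0, 0.0, 0.0, -0.008, 0.0, 0.035, 0.47], [0.0, 0.0, 0.0, -0.008, 0.0, 0.035, 0.47], [0.0, 0.0, 0.0, 0.0, 0.0, 0.033, 0.47], [0.0, 0.0, 0.0, 0.0, 0.0, 0.032, 0.47]]
end [0.4967 0.1661 0.1155] maxturn/row 0.00022553164739500648
```

>>> play_rows:
  steps:
    - [0,0,0,-0.008,0,0.035,0.47]
    - [0,0,0,-0.0075,0,0.035,0.47]
    - [0,0,0,0,0,0.033,0.47]
    - [0,0,0,0,0,0.032,0.47]
    - [0,0,0,0,0,0.015,0.47]
    - [0,0,0,0,0,0.015,0.47]
    - [0,0,0,0,0,0.012,0.47]
    - [0,0,0,0,0,0.01,0.47]
    - [0,0,0,0,0,0.006,0.47]
    - [0,0,0,0,0,0.004,0.47]
    - [0,0,0,0,0,0,0.47]
    - [0,0,0,0,0,0,0.47]

```text
time: 6.35
eef_pos: [0.4971, 0.1654, 0.0536]
eef_rot: [[0.049, -0.999, 0.0], [-0.999, -0.049, 0.0], [-0.0, -0.0, -1.0]]
ft_force: [0.7, -0.3, 1.4]
grip_width: 0.0403
grasp_force: 0.0
```

>>> play_rows:
  steps:
    - [0,0,0,0,0,0,0.3]
    - [0,0,0,0,0,0,0.2]
    - [0,0,0,0,0,0,0]
    - [0,0,0,0,0,0,0]
    - [0,0,0,0,0,0,0]
    - [0,0,0,0,0,0,0]
    - [0,0,0,0,0,0,0]

```text
time: 7.22
eef_pos: [0.497, 0.1653, 0.0537]
eef_rot: [[0.049, -0.999, 0.0], [-0.999, -0.049, 0.0], [-0.0, -0.0, -1.0]]
ft_force: [-1.8, -0.0, 6.3]
grip_width: 0.02
grasp_force: 58.4
```

>>> play_rows:
  steps:
    - [0,0,0,0,0,-0.004,0]
    - [0,0,0,0,0,-0.006,0]
    - [0,0,0,0,0,-0.01,0]
    - [0,0,0,0,0,-0.01,0]
    - [0,0,0,0,0,0,0]
    - [0,0,0,0,0,0,0]

```text
time: 7.98
eef_pos: [0.4968, 0.1652, 0.0833]
eef_rot: [[0.049, -0.999, 0.0], [-0.999, -0.049, 0.0], [-0.0, -0.0, -1.0]]
ft_force: [-0.3, -0.3, -4.9]
grip_width: 0.0198
grasp_force: 58.8
```

>>> play_rows:
  steps:
    - [0,0,0,0,0,-0.015,0]
    - [0,0,0,0,0,-0.025,0]
    - [0,0,0,0,0,-0.025,0]
    - [0,0,0,0,0,-0.02,0]
    - [0,0,0,0,0,-0.015,0]
    - [0,0,0,0.015,0,0,0]
    - [0,0,0,0.03,0,0,0]
    - [0,0,0,0.035,0,0,0]
    - [0,0,0,0.035,0,0,0]
    - [0,0,0,0.035,0,0,0]
    - [0,0,0,0.035,0,0,0]
    - [0,0,0,0.035,0,0,0]
    - [0,0,0,0.025,0,0,0]
    - [0,0,0,0.015,0,0,0]
    - [0,0,0,0,0,0,0]
    - [0,0,0,0,0,0,0]

```text
time: 9.98
eef_pos: [0.5094, -0.0942, 0.1831]
eef_rot: [[0.049, -0.999, -0.0], [-0.999, -0.049, 0.0], [-0.0, 0.0, -1.0]]
ft_force: [0.2, -1.1, -5.4]
grip_width: 0.0199
grasp_force: 59.3
```

```bash
cat > f.py <<'E'
from h import *
np.set_printoptions(precision=4,suppress=True)
s=arm.observe(); print(s["time"],s["eef_pos"],s["ft_force"])
for cam in ("wrist","scene","side"):
    p=imaging.capture(cam); save(p,cam+"2"); P=cloud(p); r,c=np.nonzero(p["z_map"]>0); col=p["frame"][r,c].astype(int)
    for o in nets.mark_of("pan_top",p)[:2]: print(cam,"mark",o["p"],o["point"],at_z(p,*o["point"],.046))
    k=(abs(P[:,0]-.515)<.1)&(abs(P[:,1]+.22)<.08)&(P[:,2]>.026)&(P[:,2]<.054)
    q=P[k]; 
    if k.sum()<50: continue
    print(" whole",cv2.minAreaRect((q[:,:2]*1000).astype(np.float32)))
    h=q[q[:,2]>.0425]; print(" pan",len(h),np.median(h[:,2]),h.min(0),h.max(0),cv2.minEnclosingCircle((h[:,:2]*1000).astype(np.float32)))
E
python3 f.py
```

```text
9.975 [ 0.5094 -0.0942  0.1831] [ 0.2454 -1.107  -5.3563]
wrist mark 0.94 [23.8, 276.8] [ 0.5195 -0.2184  0.046 ]
 whole ((497.84844970703125, -209.1558837890625), (137.3211212158203, 72.63710021972656), 9.382744789123535)
 pan 10014 0.045422499410083854 [ 0.474  -0.2358  0.0427] [ 0.5638 -0.1741  0.0484] ((518.9468383789062, -218.32864379882812), 45.019737243652344)
scene mark 0.67 [280.5, 351.6] [ 0.5139 -0.2231  0.046 ]
 whole ((497.7712097167969, -222.90982055664062), (138.64353942871094, 98.35790252685547), 9.885421752929688)
 pan 928 0.04580641122389795 [ 0.4727 -0.2639  0.0425] [ 0.5641 -0.175   0.0507] ((518.4893798828125, -220.340087890625), 45.91097640991211)
side mark 0.82 [282.8, 267.2] [ 0.523  -0.2267  0.046 ]
 whole ((502.345703125, -224.05679321289062), (132.61422729492188, 100.47940826416016), 9.277164459228516)
 pan 735 0.04446156539622175 [ 0.4747 -0.2667  0.0425] [ 0.5635 -0.176   0.0477] ((519.7459716796875, -220.84886169433594), 46.11186218261719)
```

View pics/wrist2.png

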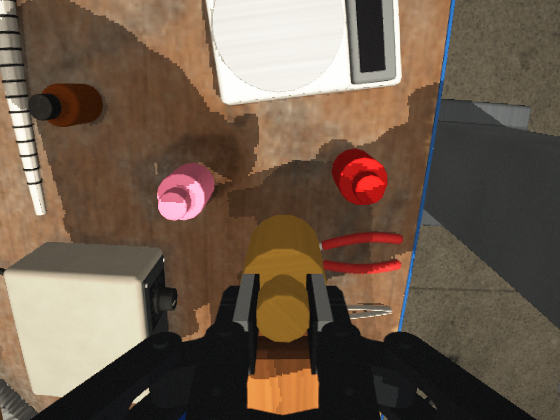

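The weight hangs upright in the fingers at about (row 300, col 284). The pan is clear ahead. All three cameras put its centre at (0.519, -0.2195).

```bash
python3 -c "
from h import *
plan([(.519,-.2195,.183),(.519,-.2195,.105)],jaw=0,step=.03)"
```

```text
8 rows [[0.0, 0.0, 0.0, 0.025, -0.001, 0.0, 0.0], [0.0, 0.0, 0.0, 0.025, 0.0, 0.0, 0.0], [0.0, 0.0, 0.0, 0.026, -0.001, 0.0, 0.0], [0.0, 0.0, 0.0, 0.025, 0.0, 0.0, 0.0], [0.0, 0.0, 0.0, 0.025, -0.001, 0.0, 0.0], [0.0, 0.0, 0.0, 0.0, 0.0, 0.026, 0.0], [0.0, 0.0, 0.0, 0.0, 0.0, 0.026, 0.0], [0.0, 0.0, 0.0, 0.0, 0.0, 0.026, 0.0]]
end [ 0.51898695 -0.21965904  0.10536833] maxturn/row 0.0
```

>>> play_rows:
  steps:
    - [0,0,0,0.015,-0.001,0,0]
    - [0,0,0,0.03,0,0,0]
    - [0,0,0,0.036,-0.001,0,0]
    - [0,0,0,0.03,0,0,0]
    - [0,0,0,0.015,-0.001,0,0]
    - [0,0,0,0,0,0,0]
    - [0,0,0,0,0,0.02,0]
    - [0,0,0,0,0,0.025,0]
    - [0,0,0,0,0,0.02,0]
    - [0,0,0,0,0,0.013,0]
    - [0,0,0,0,0,0.004,0]
    - [0,0,0,0,0,0.002,0]
    - [0,0,0,0,0,0.002,0]
    - [0,0,0,0,0,0.001,0]
    - [0,0,0,0,0,0.001,0]
    - [0,0,0,0,0,0,0]

```text
time: 12.28
eef_pos: [0.5188, -0.2202, 0.0954]
eef_rot: [[0.049, -0.999, 0.0], [-0.999, -0.049, -0.0], [0.0, -0.0, -1.0]]
ft_force: [0.1, -0.3, -4.8]
grip_width: 0.0195
grasp_force: 59.2
```

>>> play_rows:
  steps:
    - [0,0,0,0,0,0.0007,0]
    - [0,0,0,0,0,0.0006,0]
    - [0,0,0,0,0,0.0006,0]
    - [0,0,0,0,0,0.0006,0]
    - [0,0,0,0,0,0.0006,0]
    - [0,0,0,0,0,0.0006,0]
    - [0,0,0,0,0,0,0]
    - [0,0,0,0,0,0,0]

```text
time: 13.28
eef_pos: [0.5189, -0.2201, 0.0917]
eef_rot: [[0.049, -0.999, 0.0], [-0.999, -0.049, -0.0], [0.0, -0.0, -1.0]]
ft_force: [-1.1, 0.1, -1.1]
grip_width: 0.0199
grasp_force: 59.3
```

>>> play_rows:
  steps:
    - [0,0,0,0,0,0.0006,0]
    - [0,0,0,0,0,0,0]
    - [0,0,0,0,0,0,0.22]
    - [0,0,0,0,0,0,0.26]
    - [0,0,0,0,0,0,0.3]
    - [0,0,0,0,0,0,0.36]
    - [0,0,0,0,0,0,0.45]
    - [0,0,0,0,0,0,0.55]
    - [0,0,0,0,0,0,0.6]
    - [0,0,0,0,0,0,0.6]

```text
time: 14.52
eef_pos: [0.5188, -0.2202, 0.091]
eef_rot: [[0.049, -0.999, -0.0], [-0.999, -0.049, -0.0], [0.0, 0.0, -1.0]]
ft_force: [-0.0, 0.0, 0.8]
grip_width: 0.0511
grasp_force: 0.0
```

>>> play_rows:
  steps:
    - [0,0,0,0,0,-0.005,0.6]
    - [0,0,0,0,0,-0.015,0.6]
    - [0,0,0,0,0,-0.03,0.6]
    - [0,0,0,0,0,-0.04,0.6]
    - [0,0,0,0,0,-0.035,0.6]
    - [0,0,0,-0.03,0,-0.015,0]
    - [0,0,0,-0.045,0,0,0]
    - [0,0,0,-0.045,0.001,0,0]
    - [0,0,0,-0.03,0.001,0,0]
    - [0,0,0,-0.01,0,0,0]
    - [0,0,0,0,0,0,0]
    - [0,0,0,0,0,0,0]

```text
time: 16.02
eef_pos: [0.509, -0.0611, 0.2312]
eef_rot: [[0.048, -0.999, 0.0], [-0.999, -0.048, -0.0], [0.0, -0.0, -1.0]]
ft_force: [0.7, 0.2, -0.2]
grip_width: 0.0001
grasp_force: 0.0
```

```bash
cat > g.py <<'E'
from h import *
np.set_printoptions(precision=4,suppress=True)
s=arm.observe(); print(s["time"],s["eef_pos"],s["eef_rot"][:2,0])
p=imaging.capture("wrist"); save(p,"w3"); P=cloud(p)
c0=np.array([.4978,.1414]); a=np.radians(2.9); M=np.array([[np.cos(a),np.sin(a)],[-np.sin(a),np.cos(a)]])
L=(P[:,:2]-c0)@M.T
b=(abs(L[:,0])<.05)&(L[:,1]<-.09)&(L[:,1]>-.2)&(P[:,2]>.096)&(P[:,2]<.115)
print("bar (case frame)",b.sum(),np.percentile(L[b],[2,50,98],axis=0),np.median(P[b],0))
l=(abs(L[:,0])<.055)&(L[:,1]<-.08)&(L[:,1]>-.2)&(P[:,2]>.08)&(P[:,2]<.094)
print("lid",np.percentile(L[l],[1,99],axis=0),np.median(P[l],0)[2])
q=imaging.capture("scene"); save(q,"s3")
f=q["frame"]; sc=cv2.resize(f[240:320,300:400],None,fx=4,fy=4,interpolation=2); W=p["frame"][:,:400]
out=np.zeros((420,800,3),np.uint8); out[:,:400]=W; out[:320,400:]=sc; cv2.imwrite("pics/mix3.png",out[:,:,::-1])
Q=cloud(q); k=(np.hypot(Q[:,0]-.519,Q[:,1]+.2195)<.06)&(Q[:,2]>.106)&(Q[:,2]<.13); print("knob top",Q[k].mean(0),Q[k].max(0),k.sum())
E
python3 g.py
```

```text
16.025 [ 0.509  -0.0611  0.2312] [ 0.0484 -0.9988]
bar (case frame) 560 [[-0.0262 -0.1433]
 [-0.0034 -0.1416]
 [ 0.0278 -0.1348]] [0.5016 0.0004 0.1037]
lid [[-0.0458 -0.1565]
 [ 0.0474 -0.083 ]] 0.08711194190518172
knob top [ 0.5169 -0.2223  0.1122] [ 0.5301 -0.2104  0.116 ] 79
```

View pics/mix3.png

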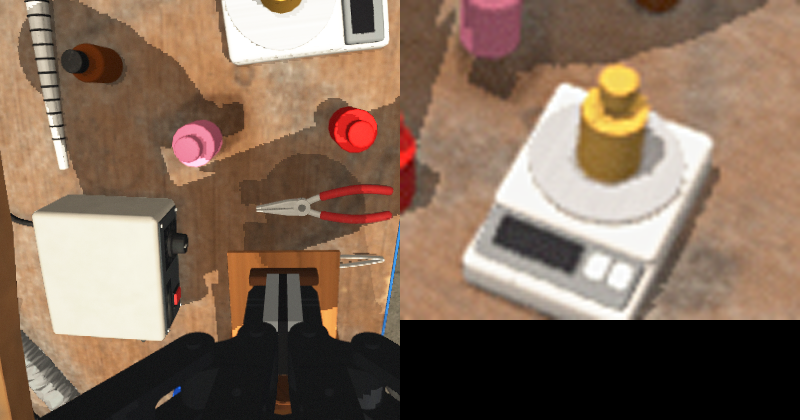

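The bar sits at case y = -143 mm, so the lid's joint is about 0.095. The weight stands upright in the middle of the pan. Next I lower behind the bar.

>>> play_rows:
  steps:
    - [0,0,0,-0.012,0.001,0.02,0]
    - [0,0,0,-0.015,0,0.035,0]
    - [0,0,0,0,0,0.035,0]
    - [0,0,0,0,0,0.027,0]
    - [0,0,0,0,0,0.015,0]
    - [0,0,0,0,0,0.005,0]
    - [0,0,0,0,0,0,0]
    - [0,0,0,-0.008,0,0,0]
    - [0,0,0,-0.006,0,0,0]
    - [0,0,0,-0.005,0,0,0]
    - [0,0,0,-0.005,0,0,0]
    - [0,0,0,-0.005,0,0,0]

```text
time: 17.62
eef_pos: [0.5054, -0.0046, 0.0944]
eef_rot: [[0.049, -0.999, 0.0], [-0.999, -0.049, -0.001], [0.001, -0.0, -1.0]]
ft_force: [-0.0, -5.2, 3.9]
grip_width: 0.0
grasp_force: 2.5
```

>>> play_rows:
  steps:
    - [0,0,0,-0.008,0,0,0]
    - [0,0,0,-0.01,0,0,0]
    - [0,0,0,-0.01,0,0,0]
    - [0,0,0,-0.01,0,0,0]
    - [0,0,0,-0.01,0,0,0]
    - [0,0,0,-0.01,0,0,0]
    - [0,0,0,-0.008,0,0,0]
    - [0,0,0,-0.006,0,0,0]
    - [0,0,0,0,0,0,0]

```text
time: 18.75
eef_pos: [0.5016, 0.068, 0.0938]
eef_rot: [[0.049, -0.999, -0.0], [-0.999, -0.049, 0.001], [-0.001, 0.0, -1.0]]
ft_force: [-1.2, -1.2, 0.4]
grip_width: 0.0003
grasp_force: 0.2
```

>>> play_rows:
  steps:
    - [0,0,0,-0.003,0,0,0]
    - [0,0,0,-0.003,0,0,0]
    - [0,0,0,-0.002,0,0,0]
    - [0,0,0,-0.002,0,0,0]
    - [0,0,0,-0.001,0,0,0]
    - [0,0,0,-0.001,0,0,0]
    - [0,0,0,0,0,0,0]

```text
time: 19.62
eef_pos: [0.5012, 0.0798, 0.094]
eef_rot: [[0.049, -0.999, 0.0], [-0.999, -0.049, 0.001], [-0.001, -0.0, -1.0]]
ft_force: [-0.5, -0.3, 0.0]
grip_width: -0.0003
grasp_force: 0.3
```

>>> play_rows:
  steps:
    - [0,0,0,-0.001,0,0,0]
    - [0,0,0,-0.001,0,0,0]
    - [0,0,0,-0.001,0,0,0]

```text
time: 20.0
eef_pos: [0.501, 0.0812, 0.0941]
eef_rot: [[0.049, -0.999, -0.0], [-0.999, -0.049, -0.002], [0.002, 0.0, -1.0]]
ft_force: [3.9, -13.2, -0.1]
grip_width: 0.0001
grasp_force: 6.5
```

>>> play_rows:
  steps:
    - [0,0,0,-0.001,0,0,0]
    - [0,0,0,-0.0005,0,0,0]
    - [0,0,0,0,0,0,0]

```text
time: 20.38
eef_pos: [0.501, 0.0813, 0.0942]
eef_rot: [[0.049, -0.999, -0.001], [-0.999, -0.049, -0.004], [0.004, 0.001, -1.0]]
ft_force: [6.4, -16.4, -0.6]
grip_width: 0.0002
grasp_force: 8.5
```

>>> play_rows:
  steps:
    - [0,0,0,0.005,0,0,0]
    - [0,0,0,0.015,0,0,0]
    - [0,0,0,0.02,0,0,0]
    - [0,0,0,0,0,-0.03,0]
    - [0,0,0,0,0,-0.04,0]
    - [0,0,0,-0.02,0,-0.04,0]
    - [0,0,0,0,0,-0.02,0]
    - [0,0,0,0,0,0,0]
    - [0,0,0,0,0,0,0]

```text
time: 21.5
eef_pos: [0.5014, 0.0636, 0.2233]
eef_rot: [[0.049, -0.999, -0.001], [-0.999, -0.049, 0.0], [-0.0, 0.001, -1.0]]
ft_force: [0.6, 1.0, -1.1]
grip_width: 0.0002
grasp_force: 0.0
```

```bash
cat > i.py <<'E'
from h import *
np.set_printoptions(precision=4,suppress=True)
c0=np.array([.4978,.1414]); a=np.radians(2.9); M=np.array([[np.cos(a),np.sin(a)],[-np.sin(a),np.cos(a)]])
out=np.zeros((600,800,3),np.uint8)
for i,cam in enumerate(("wrist","scene","side")):
    p=imaging.capture(cam); save(p,cam+"4"); P=cloud(p); L=(P[:,:2]-c0)@M.T
    b=(abs(L[:,0])<.02)&(L[:,1]<-.064)&(L[:,1]>-.085)&(P[:,2]>.06)&(P[:,2]<.1)
    bar=(abs(L[:,0])<.03)&(L[:,1]<0)&(L[:,1]>-.09)&(P[:,2]>.098)&(P[:,2]<.115)
    print(cam,"catch pts",b.sum(),np.percentile(P[b][:,2],[50,98]) if b.any() else "", "bar y",np.percentile(L[bar][:,1],[3,97]) if bar.any() else "")
    # crop round catch
    w=np.array([*(c0+M.T@[0,-.066]),.085]); E=np.array(p["extrinsics"]); q=E[:3,:3]@w+E[:3,3]; x,y=q[0]/-q[2],-q[1]/-q[2]; s=1+p["k1"]*(x*x+y*y)
    u,v=int(p["cx"]+p["fx"]*x*s),int(p["cy"]+p["fy"]*y*s); print(u,v)
    h=(80,40,40)[i]; f=cv2.copyMakeBorder(p["frame"],100,100,100,100,cv2.BORDER_CONSTANT)
    o=cv2.resize(f[v+100-h:v+100+h,u+100-h:u+100+h],(400,300) if 0 else (300,300),interpolation=2)
    yy,xx=((0,0),(0,300),(300,0))[i]; out[yy:yy+300,xx:xx+300]=o
f=cv2.imread("pics/scene4.png")[:,:,::-1]; out[300:600,300:600]=cv2.resize(f[240:320,300:380],(300,300),interpolation=2)
cv2.imwrite("pics/mix4.png",out[:,:600,::-1])
s=arm.observe(); print(s["time"],s["eef_pos"])
E
python3 i.py
```

```text
wrist catch pts 500 [0.0704 0.0873] bar y [-0.0488 -0.0407]
282 214
scene catch pts 78 [0.0731 0.0894] bar y [-0.0503 -0.0393]
245 216
side catch pts 82 [0.0708 0.0872] bar y [-0.0525 -0.0426]
258 205
21.65 [0.5014 0.0635 0.223 ]
```

View pics/mix4.png

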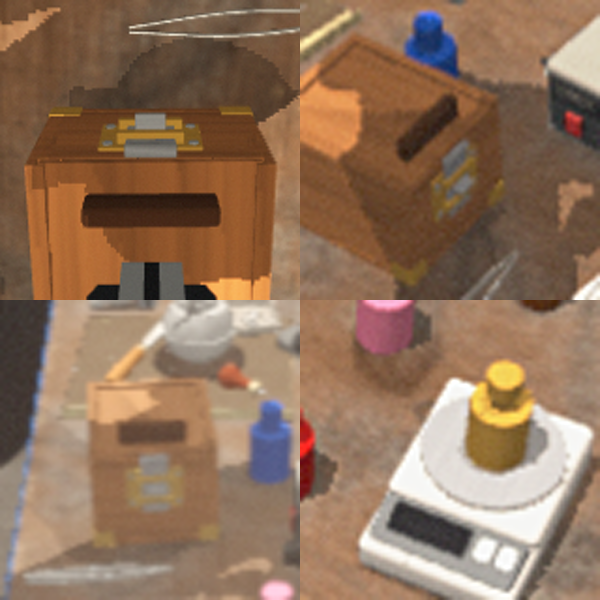

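The lid is home: the bar is at case y = -48.8 mm. The catch head's top is at z of about 87 mm, so it is up behind the lid's tail. The weight stands upright in the middle of the pan and the arm is clear.

```bash
python3 -c "
from bench import arm
print(arm.job_done())"
```

```text
the job is handed in; nothing more can be done
None
```

The job is handed in: the largest weight stands upright in the middle of the balance pan, and the lid is fully home with the catch up behind it; the robot's clock read about 22 s of the allowed 64 s.

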